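Transfer rinsed vacuum parts to the drying rack in order

TASK

Move the four rinsed vacuum parts from the grey plastic rinse rack in the parts tray to the empty dark steel drying rack, one at a time, keeping their order as counted from the racks' wire handles (white grip, at one end of each rack): begin with the part beside the rinse rack's handle, put it on the seat beside the drying rack's handle, and work along both rows seat by seat. Each part must end lying flat and centred on its own seat and let go; do not drop or lay a part on the bench or tray or turn it on its side, and leave the gauge head, the covered dish and the wafer shipper where they are.

Things in the scene. Friction and masses are not known exactly. Their poses are not given: they have to be found in the camera images.
- kf_blank_40: Large round blank vacuum flange of plain metal with a small knob on top, 55 mm diameter, 17 mm high overall, about 0.10 kg. Loose, stands flat on one seat of the rinse rack at the start, which seat varies. Pick it from above by its rim, fingers across the row. Origin: centre of its underside, z up.
- kf_blank_25: Small round blank vacuum flange of plain metal with a small knob on top, 40 mm diameter, 16 mm high overall, about 0.09 kg. Loose, stands flat on one seat of the rinse rack at the start, which seat varies. Pick it from above by its rim, fingers across the row. Origin: centre of its underside, z up.
- ptfe_puck: White plastic disc with one small dark spot on top, 43 mm diameter, 11 mm high, about 0.03 kg. Loose, stands flat on one seat of the rinse rack at the start, which seat varies. Pick it from above by its rim, fingers across the row. Origin: centre of its underside, z up.
- kf_centring: Metal centring ring with a black rubber seal round it, 43 mm diameter, 8 mm high, about 0.03 kg. Loose, stands flat on one seat of the rinse rack at the start, which seat varies. Pick it from above by its rim, fingers across the row. Origin: centre of its underside, z up.
- rinse_rack: Source: grey plastic rack in the low parts tray (walls 19 mm) ahead right, full at the start, row roughly along world y, handle at its left (+y) end. Fixed, 76x280 mm, plate 6 mm thick, four white seats (32 mm across, flat tops 20 mm above the underside), wire arch handle with white grip, 42 mm high, at one end. Origin: underside, mid-row, z up. Handle at y=+143 mm; seats at x=0, y=+99 (first, by the handle), +33, -33, -99 mm (fourth).
- drying_rack: Target: dark steel rack on the bench left of the tray, empty at the start, turned any way round, so its handle may be at any side. Fixed, 76x280 mm, plate 6 mm thick, four white seats (32 mm across, flat tops 20 mm above the underside), wire arch handle with white grip, 42 mm high, at one end. Origin: underside, mid-row, z up. Handle at y=+143 mm; seats at x=0, y=+99 (first, by the handle), +33, -33, -99 mm (fourth).
- gauge_head: Bystander, leave alone: upright vacuum gauge head, metal with a black cap, 45 mm diameter, 102 mm tall, loose, behind the work. Origin: centre of its underside.
- petri_dish: Bystander, leave alone: covered glass dish with a chip of wafer in it, 64 mm diameter, 14 mm high, loose, behind the work. Origin: centre of its underside.
- wafer_shipper: Bystander, leave alone: flat round bluish wafer shipper, 109 mm diameter, 16 mm high, loose, on the bench between the tray and the robot. Origin: centre of its underside.
There are look-alikes about, which are no part of the job. What is shaped like the kf_blank_40 but blue or turquoise is not meant.

How it is judged:
On the way, in this order (a step that is already met when the one before it is completed fails the run):
1. the first part counted from the rinse rack's handle lies on the first seat from the drying rack's handle, those before it still on theirs, and all later ones still wait on their rinse-rack seats (((x of kf_blank_40 in the frame of drying_rack between -0.01 and 0.01 m and y of kf_blank_40 in the frame of drying_rack between 0.089 and 0.109 m and z of kf_blank_40 in the frame of drying_rack between 0.016 and 0.024 m and angle between kf_blank_40's own z axis and vertical below 0.1 rad and linear speed of kf_blank_40 below 0.02 m/s) or (x of kf_blank_25 in the frame of drying_rack between -0.01 and 0.01 m and y of kf_blank_25 in the frame of drying_rack between 0.089 and 0.109 m and z of kf_blank_25 in the frame of drying_rack between 0.016 and 0.024 m and angle between kf_blank_25's own z axis and vertical below 0.1 rad and linear speed of kf_blank_25 below 0.02 m/s) or (x of ptfe_puck in the frame of drying_rack between -0.01 and 0.01 m and y of ptfe_puck in the frame of drying_rack between 0.089 and 0.109 m and z of ptfe_puck in the frame of drying_rack between 0.016 and 0.024 m and angle between ptfe_puck's own z axis and vertical below 0.1 rad and linear speed of ptfe_puck below 0.02 m/s) or (x of kf_centring in the frame of drying_rack between -0.01 and 0.01 m and y of kf_centring in the frame of drying_rack between 0.089 and 0.109 m and z of kf_centring in the frame of drying_rack between 0.016 and 0.024 m and angle between kf_centring's own z axis and vertical below 0.1 rad and linear speed of kf_centring below 0.02 m/s)) and ((x of kf_blank_40 in the frame of rinse_rack between -0.015 and 0.015 m and y of kf_blank_40 in the frame of rinse_rack between 0.018 and 0.048 m and z of kf_blank_40 in the frame of rinse_rack between 0.016 and 0.024 m) or (x of kf_blank_25 in the frame of rinse_rack between -0.015 and 0.015 m and y of kf_blank_25 in the frame of rinse_rack between 0.018 and 0.048 m and z of kf_blank_25 in the frame of rinse_rack between 0.016 and 0.024 m) or (x of ptfe_puck in the frame of rinse_rack between -0.015 and 0.015 m and y of ptfe_puck in the frame of rinse_rack between 0.018 and 0.048 m and z of ptfe_puck in the frame of rinse_rack between 0.016 and 0.024 m) or (x of kf_centring in the frame of rinse_rack between -0.015 and 0.015 m and y of kf_centring in the frame of rinse_rack between 0.018 and 0.048 m and z of kf_centring in the frame of rinse_rack between 0.016 and 0.024 m)) and ((x of kf_blank_40 in the frame of rinse_rack between -0.015 and 0.015 m and y of kf_blank_40 in the frame of rinse_rack between -0.048 and -0.018 m and z of kf_blank_40 in the frame of rinse_rack between 0.016 and 0.024 m) or (x of kf_blank_25 in the frame of rinse_rack between -0.015 and 0.015 m and y of kf_blank_25 in the frame of rinse_rack between -0.048 and -0.018 m and z of kf_blank_25 in the frame of rinse_rack between 0.016 and 0.024 m) or (x of ptfe_puck in the frame of rinse_rack between -0.015 and 0.015 m and y of ptfe_puck in the frame of rinse_rack between -0.048 and -0.018 m and z of ptfe_puck in the frame of rinse_rack between 0.016 and 0.024 m) or (x of kf_centring in the frame of rinse_rack between -0.015 and 0.015 m and y of kf_centring in the frame of rinse_rack between -0.048 and -0.018 m and z of kf_centring in the frame of rinse_rack between 0.016 and 0.024 m)) and ((x of kf_blank_40 in the frame of rinse_rack between -0.015 and 0.015 m and y of kf_blank_40 in the frame of rinse_rack between -0.114 and -0.084 m and z of kf_blank_40 in the frame of rinse_rack between 0.016 and 0.024 m) or (x of kf_blank_25 in the frame of rinse_rack between -0.015 and 0.015 m and y of kf_blank_25 in the frame of rinse_rack between -0.114 and -0.084 m and z of kf_blank_25 in the frame of rinse_rack between 0.016 and 0.024 m) or (x of ptfe_puck in the frame of rinse_rack between -0.015 and 0.015 m and y of ptfe_puck in the frame of rinse_rack between -0.114 and -0.084 m and z of ptfe_puck in the frame of rinse_rack between 0.016 and 0.024 m) or (x of kf_centring in the frame of rinse_rack between -0.015 and 0.015 m and y of kf_centring in the frame of rinse_rack between -0.114 and -0.084 m and z of kf_centring in the frame of rinse_rack between 0.016 and 0.024 m))), for 0.2 s.
2. the second part counted from the rinse rack's handle lies on the second seat from the drying rack's handle, those before it still on theirs, and all later ones still wait on their rinse-rack seats (((x of kf_blank_40 in the frame of drying_rack between -0.01 and 0.01 m and y of kf_blank_40 in the frame of drying_rack between 0.089 and 0.109 m and z of kf_blank_40 in the frame of drying_rack between 0.016 and 0.024 m and angle between kf_blank_40's own z axis and vertical below 0.1 rad and linear speed of kf_blank_40 below 0.02 m/s) or (x of kf_blank_25 in the frame of drying_rack between -0.01 and 0.01 m and y of kf_blank_25 in the frame of drying_rack between 0.089 and 0.109 m and z of kf_blank_25 in the frame of drying_rack between 0.016 and 0.024 m and angle between kf_blank_25's own z axis and vertical below 0.1 rad and linear speed of kf_blank_25 below 0.02 m/s) or (x of ptfe_puck in the frame of drying_rack between -0.01 and 0.01 m and y of ptfe_puck in the frame of drying_rack between 0.089 and 0.109 m and z of ptfe_puck in the frame of drying_rack between 0.016 and 0.024 m and angle between ptfe_puck's own z axis and vertical below 0.1 rad and linear speed of ptfe_puck below 0.02 m/s) or (x of kf_centring in the frame of drying_rack between -0.01 and 0.01 m and y of kf_centring in the frame of drying_rack between 0.089 and 0.109 m and z of kf_centring in the frame of drying_rack between 0.016 and 0.024 m and angle between kf_centring's own z axis and vertical below 0.1 rad and linear speed of kf_centring below 0.02 m/s)) and ((x of kf_blank_40 in the frame of drying_rack between -0.01 and 0.01 m and y of kf_blank_40 in the frame of drying_rack between 0.023 and 0.043 m and z of kf_blank_40 in the frame of drying_rack between 0.016 and 0.024 m and angle between kf_blank_40's own z axis and vertical below 0.1 rad and linear speed of kf_blank_40 below 0.02 m/s) or (x of kf_blank_25 in the frame of drying_rack between -0.01 and 0.01 m and y of kf_blank_25 in the frame of drying_rack between 0.023 and 0.043 m and z of kf_blank_25 in the frame of drying_rack between 0.016 and 0.024 m and angle between kf_blank_25's own z axis and vertical below 0.1 rad and linear speed of kf_blank_25 below 0.02 m/s) or (x of ptfe_puck in the frame of drying_rack between -0.01 and 0.01 m and y of ptfe_puck in the frame of drying_rack between 0.023 and 0.043 m and z of ptfe_puck in the frame of drying_rack between 0.016 and 0.024 m and angle between ptfe_puck's own z axis and vertical below 0.1 rad and linear speed of ptfe_puck below 0.02 m/s) or (x of kf_centring in the frame of drying_rack between -0.01 and 0.01 m and y of kf_centring in the frame of drying_rack between 0.023 and 0.043 m and z of kf_centring in the frame of drying_rack between 0.016 and 0.024 m and angle between kf_centring's own z axis and vertical below 0.1 rad and linear speed of kf_centring below 0.02 m/s)) and ((x of kf_blank_40 in the frame of rinse_rack between -0.015 and 0.015 m and y of kf_blank_40 in the frame of rinse_rack between -0.048 and -0.018 m and z of kf_blank_40 in the frame of rinse_rack between 0.016 and 0.024 m) or (x of kf_blank_25 in the frame of rinse_rack between -0.015 and 0.015 m and y of kf_blank_25 in the frame of rinse_rack between -0.048 and -0.018 m and z of kf_blank_25 in the frame of rinse_rack between 0.016 and 0.024 m) or (x of ptfe_puck in the frame of rinse_rack between -0.015 and 0.015 m and y of ptfe_puck in the frame of rinse_rack between -0.048 and -0.018 m and z of ptfe_puck in the frame of rinse_rack between 0.016 and 0.024 m) or (x of kf_centring in the frame of rinse_rack between -0.015 and 0.015 m and y of kf_centring in the frame of rinse_rack between -0.048 and -0.018 m and z of kf_centring in the frame of rinse_rack between 0.016 and 0.024 m)) and ((x of kf_blank_40 in the frame of rinse_rack between -0.015 and 0.015 m and y of kf_blank_40 in the frame of rinse_rack between -0.114 and -0.084 m and z of kf_blank_40 in the frame of rinse_rack between 0.016 and 0.024 m) or (x of kf_blank_25 in the frame of rinse_rack between -0.015 and 0.015 m and y of kf_blank_25 in the frame of rinse_rack between -0.114 and -0.084 m and z of kf_blank_25 in the frame of rinse_rack between 0.016 and 0.024 m) or (x of ptfe_puck in the frame of rinse_rack between -0.015 and 0.015 m and y of ptfe_puck in the frame of rinse_rack between -0.114 and -0.084 m and z of ptfe_puck in the frame of rinse_rack between 0.016 and 0.024 m) or (x of kf_centring in the frame of rinse_rack between -0.015 and 0.015 m and y of kf_centring in the frame of rinse_rack between -0.114 and -0.084 m and z of kf_centring in the frame of rinse_rack between 0.016 and 0.024 m))), for 0.2 s.
3. the third part counted from the rinse rack's handle lies on the third seat from the drying rack's handle, those before it still on theirs, and all later ones still wait on their rinse-rack seats (((x of kf_blank_40 in the frame of drying_rack between -0.01 and 0.01 m and y of kf_blank_40 in the frame of drying_rack between 0.089 and 0.109 m and z of kf_blank_40 in the frame of drying_rack between 0.016 and 0.024 m and angle between kf_blank_40's own z axis and vertical below 0.1 rad and linear speed of kf_blank_40 below 0.02 m/s) or (x of kf_blank_25 in the frame of drying_rack between -0.01 and 0.01 m and y of kf_blank_25 in the frame of drying_rack between 0.089 and 0.109 m and z of kf_blank_25 in the frame of drying_rack between 0.016 and 0.024 m and angle between kf_blank_25's own z axis and vertical below 0.1 rad and linear speed of kf_blank_25 below 0.02 m/s) or (x of ptfe_puck in the frame of drying_rack between -0.01 and 0.01 m and y of ptfe_puck in the frame of drying_rack between 0.089 and 0.109 m and z of ptfe_puck in the frame of drying_rack between 0.016 and 0.024 m and angle between ptfe_puck's own z axis and vertical below 0.1 rad and linear speed of ptfe_puck below 0.02 m/s) or (x of kf_centring in the frame of drying_rack between -0.01 and 0.01 m and y of kf_centring in the frame of drying_rack between 0.089 and 0.109 m and z of kf_centring in the frame of drying_rack between 0.016 and 0.024 m and angle between kf_centring's own z axis and vertical below 0.1 rad and linear speed of kf_centring below 0.02 m/s)) and ((x of kf_blank_40 in the frame of drying_rack between -0.01 and 0.01 m and y of kf_blank_40 in the frame of drying_rack between 0.023 and 0.043 m and z of kf_blank_40 in the frame of drying_rack between 0.016 and 0.024 m and angle between kf_blank_40's own z axis and vertical below 0.1 rad and linear speed of kf_blank_40 below 0.02 m/s) or (x of kf_blank_25 in the frame of drying_rack between -0.01 and 0.01 m and y of kf_blank_25 in the frame of drying_rack between 0.023 and 0.043 m and z of kf_blank_25 in the frame of drying_rack between 0.016 and 0.024 m and angle between kf_blank_25's own z axis and vertical below 0.1 rad and linear speed of kf_blank_25 below 0.02 m/s) or (x of ptfe_puck in the frame of drying_rack between -0.01 and 0.01 m and y of ptfe_puck in the frame of drying_rack between 0.023 and 0.043 m and z of ptfe_puck in the frame of drying_rack between 0.016 and 0.024 m and angle between ptfe_puck's own z axis and vertical below 0.1 rad and linear speed of ptfe_puck below 0.02 m/s) or (x of kf_centring in the frame of drying_rack between -0.01 and 0.01 m and y of kf_centring in the frame of drying_rack between 0.023 and 0.043 m and z of kf_centring in the frame of drying_rack between 0.016 and 0.024 m and angle between kf_centring's own z axis and vertical below 0.1 rad and linear speed of kf_centring below 0.02 m/s)) and ((x of kf_blank_40 in the frame of drying_rack between -0.01 and 0.01 m and y of kf_blank_40 in the frame of drying_rack between -0.043 and -0.023 m and z of kf_blank_40 in the frame of drying_rack between 0.016 and 0.024 m and angle between kf_blank_40's own z axis and vertical below 0.1 rad and linear speed of kf_blank_40 below 0.02 m/s) or (x of kf_blank_25 in the frame of drying_rack between -0.01 and 0.01 m and y of kf_blank_25 in the frame of drying_rack between -0.043 and -0.023 m and z of kf_blank_25 in the frame of drying_rack between 0.016 and 0.024 m and angle between kf_blank_25's own z axis and vertical below 0.1 rad and linear speed of kf_blank_25 below 0.02 m/s) or (x of ptfe_puck in the frame of drying_rack between -0.01 and 0.01 m and y of ptfe_puck in the frame of drying_rack between -0.043 and -0.023 m and z of ptfe_puck in the frame of drying_rack between 0.016 and 0.024 m and angle between ptfe_puck's own z axis and vertical below 0.1 rad and linear speed of ptfe_puck below 0.02 m/s) or (x of kf_centring in the frame of drying_rack between -0.01 and 0.01 m and y of kf_centring in the frame of drying_rack between -0.043 and -0.023 m and z of kf_centring in the frame of drying_rack between 0.016 and 0.024 m and angle between kf_centring's own z axis and vertical below 0.1 rad and linear speed of kf_centring below 0.02 m/s)) and ((x of kf_blank_40 in the frame of rinse_rack between -0.015 and 0.015 m and y of kf_blank_40 in the frame of rinse_rack between -0.114 and -0.084 m and z of kf_blank_40 in the frame of rinse_rack between 0.016 and 0.024 m) or (x of kf_blank_25 in the frame of rinse_rack between -0.015 and 0.015 m and y of kf_blank_25 in the frame of rinse_rack between -0.114 and -0.084 m and z of kf_blank_25 in the frame of rinse_rack between 0.016 and 0.024 m) or (x of ptfe_puck in the frame of rinse_rack between -0.015 and 0.015 m and y of ptfe_puck in the frame of rinse_rack between -0.114 and -0.084 m and z of ptfe_puck in the frame of rinse_rack between 0.016 and 0.024 m) or (x of kf_centring in the frame of rinse_rack between -0.015 and 0.015 m and y of kf_centring in the frame of rinse_rack between -0.114 and -0.084 m and z of kf_centring in the frame of rinse_rack between 0.016 and 0.024 m))), for 0.2 s.
At the end, for the whole second after the job is handed in: On each of the four drying-rack seats lies one part, flat (tilt under 0.1 rad), at rest, its centre within 10 mm of the seat's centre along and across the row, underside on the seat within 4 mm; parts were moved in order from the handle end, so that their order counted from the handles is kept (((x of kf_blank_40 in the frame of drying_rack between -0.01 and 0.01 m and y of kf_blank_40 in the frame of drying_rack between 0.089 and 0.109 m and z of kf_blank_40 in the frame of drying_rack between 0.016 and 0.024 m and angle between kf_blank_40's own z axis and vertical below 0.1 rad and linear speed of kf_blank_40 below 0.02 m/s) or (x of kf_blank_25 in the frame of drying_rack between -0.01 and 0.01 m and y of kf_blank_25 in the frame of drying_rack between 0.089 and 0.109 m and z of kf_blank_25 in the frame of drying_rack between 0.016 and 0.024 m and angle between kf_blank_25's own z axis and vertical below 0.1 rad and linear speed of kf_blank_25 below 0.02 m/s) or (x of ptfe_puck in the frame of drying_rack between -0.01 and 0.01 m and y of ptfe_puck in the frame of drying_rack between 0.089 and 0.109 m and z of ptfe_puck in the frame of drying_rack between 0.016 and 0.024 m and angle between ptfe_puck's own z axis and vertical below 0.1 rad and linear speed of ptfe_puck below 0.02 m/s) or (x of kf_centring in the frame of drying_rack between -0.01 and 0.01 m and y of kf_centring in the frame of drying_rack between 0.089 and 0.109 m and z of kf_centring in the frame of drying_rack between 0.016 and 0.024 m and angle between kf_centring's own z axis and vertical below 0.1 rad and linear speed of kf_centring below 0.02 m/s)) and ((x of kf_blank_40 in the frame of drying_rack between -0.01 and 0.01 m and y of kf_blank_40 in the frame of drying_rack between 0.023 and 0.043 m and z of kf_blank_40 in the frame of drying_rack between 0.016 and 0.024 m and angle between kf_blank_40's own z axis and vertical below 0.1 rad and linear speed of kf_blank_40 below 0.02 m/s) or (x of kf_blank_25 in the frame of drying_rack between -0.01 and 0.01 m and y of kf_blank_25 in the frame of drying_rack between 0.023 and 0.043 m and z of kf_blank_25 in the frame of drying_rack between 0.016 and 0.024 m and angle between kf_blank_25's own z axis and vertical below 0.1 rad and linear speed of kf_blank_25 below 0.02 m/s) or (x of ptfe_puck in the frame of drying_rack between -0.01 and 0.01 m and y of ptfe_puck in the frame of drying_rack between 0.023 and 0.043 m and z of ptfe_puck in the frame of drying_rack between 0.016 and 0.024 m and angle between ptfe_puck's own z axis and vertical below 0.1 rad and linear speed of ptfe_puck below 0.02 m/s) or (x of kf_centring in the frame of drying_rack between -0.01 and 0.01 m and y of kf_centring in the frame of drying_rack between 0.023 and 0.043 m and z of kf_centring in the frame of drying_rack between 0.016 and 0.024 m and angle between kf_centring's own z axis and vertical below 0.1 rad and linear speed of kf_centring below 0.02 m/s)) and ((x of kf_blank_40 in the frame of drying_rack between -0.01 and 0.01 m and y of kf_blank_40 in the frame of drying_rack between -0.043 and -0.023 m and z of kf_blank_40 in the frame of drying_rack between 0.016 and 0.024 m and angle between kf_blank_40's own z axis and vertical below 0.1 rad and linear speed of kf_blank_40 below 0.02 m/s) or (x of kf_blank_25 in the frame of drying_rack between -0.01 and 0.01 m and y of kf_blank_25 in the frame of drying_rack between -0.043 and -0.023 m and z of kf_blank_25 in the frame of drying_rack between 0.016 and 0.024 m and angle between kf_blank_25's own z axis and vertical below 0.1 rad and linear speed of kf_blank_25 below 0.02 m/s) or (x of ptfe_puck in the frame of drying_rack between -0.01 and 0.01 m and y of ptfe_puck in the frame of drying_rack between -0.043 and -0.023 m and z of ptfe_puck in the frame of drying_rack between 0.016 and 0.024 m and angle between ptfe_puck's own z axis and vertical below 0.1 rad and linear speed of ptfe_puck below 0.02 m/s) or (x of kf_centring in the frame of drying_rack between -0.01 and 0.01 m and y of kf_centring in the frame of drying_rack between -0.043 and -0.023 m and z of kf_centring in the frame of drying_rack between 0.016 and 0.024 m and angle between kf_centring's own z axis and vertical below 0.1 rad and linear speed of kf_centring below 0.02 m/s)) and ((x of kf_blank_40 in the frame of drying_rack between -0.01 and 0.01 m and y of kf_blank_40 in the frame of drying_rack between -0.109 and -0.089 m and z of kf_blank_40 in the frame of drying_rack between 0.016 and 0.024 m and angle between kf_blank_40's own z axis and vertical below 0.1 rad and linear speed of kf_blank_40 below 0.02 m/s) or (x of kf_blank_25 in the frame of drying_rack between -0.01 and 0.01 m and y of kf_blank_25 in the frame of drying_rack between -0.109 and -0.089 m and z of kf_blank_25 in the frame of drying_rack between 0.016 and 0.024 m and angle between kf_blank_25's own z axis and vertical below 0.1 rad and linear speed of kf_blank_25 below 0.02 m/s) or (x of ptfe_puck in the frame of drying_rack between -0.01 and 0.01 m and y of ptfe_puck in the frame of drying_rack between -0.109 and -0.089 m and z of ptfe_puck in the frame of drying_rack between 0.016 and 0.024 m and angle between ptfe_puck's own z axis and vertical below 0.1 rad and linear speed of ptfe_puck below 0.02 m/s) or (x of kf_centring in the frame of drying_rack between -0.01 and 0.01 m and y of kf_centring in the frame of drying_rack between -0.109 and -0.089 m and z of kf_centring in the frame of drying_rack between 0.016 and 0.024 m and angle between kf_centring's own z axis and vertical below 0.1 rad and linear speed of kf_centring below 0.02 m/s))); the robot touches nothing.
It fails at once if a clean part dropped or laid on the bench or tray, or turned on its side (height (world z) of any of kf_blank_40, kf_blank_25, ptfe_puck, kf_centring below 0.006 m or angle between any of kf_blank_40, kf_blank_25, ptfe_puck, kf_centring's own z axis and vertical above 1.2 rad).
It fails at once if gauge head, covered dish or wafer shipper shifted by more than 20 mm, or the gauge head tipped (distance of any of gauge_head, petri_dish, wafer_shipper from where it was at the start of the episode above 0.02 m or angle between gauge_head's own z axis and vertical above 0.4 rad).
It also fails if it takes over 99 s, if anything falls off the work surface, if the arm or the gripper's body presses on something with over 40 N, if the wrist force passes 120 N, or if a joint passes its speed limit or range.

ROBOT

A 6-joint arm with a two-finger parallel gripper is mounted at the origin on a cart in front of the work surface, level with it; the furniture and walls round the work are solid. World frame = base frame: x ahead of the robot, y to its left, z up, the work surface at z = 0. Lengths are in m, angles in rad, forces in N, time in s.
With the tool pointing down it reaches from about 0.375 to 0.9 m from the base axis. Payload 3.1 kg.
Tool frame: the origin (TCP) lies on the centre line of the jaws, within the pads' length; the fingertips stand 8 mm ahead of it and the grasp point (between the pads) lies 11 mm behind it; z points along the fingers, y is the line along which they close (so a half turn about z gives the same grasp; the last joint's range is limited). The gripper opens to 87 mm and grips with 3 to 60 N. Pads are 19 mm wide; open, the fingers measure 117 mm over their backs; the gripper's body (75 mm by 190 mm) begins 51 mm behind the grasp point.
Start: joints at [-1.389, 0.527, 1.433, -0, 1.181, -0.178], TCP at [0.221, -0.585, 0.231] pointing down, gripper open.
Joint ranges: [-3.08, 3.08], [-0.75, 2.2], [0.22, 2.44], [-1.43, 4.57], [0, 2.65], [-2.85, 2.85]. Speed limits (rad/s): [2.79, 2.79, 3.14, 3.14, 3.14, 3.14].

INTERFACE

Orientations are given as a unit quaternion [x, y, z, w].
In Python, from rig import robot gives the robot as it stands. The module is installed in compiled form; this text tells all that it offers.
- The arm moves only by the tool send_rows, never from a script. Its argument "increments" is one flat list of numbers, 7 for each row, row after row: the turn, a rotation vector about the world's x, y, z in rad, then the shift along the world's x, y, z in cm, then the opening, from 0 (shut) to 1 (fully open). A call has 1 to 20 rows; each row shifts and turns the commanded pose from where the row before left it; what a row does not reach is not made up. A row lasts 1/12 s, in which the tool goes at most 41.7 mm and 7.16 degrees, less where a joint would pass 70% of its speed; a pose out of reach is approached as far as the arm can. A call is refused whole if a number of a shift passes 4.17 or a number of a turn 0.125, either way. A call with a gripper value outside its range is refused whole. The fingers move at their own pace and stop on an object; "newtons" is the grip in N (left out, the last holds). Time passes only in rows, so rows that do not move let the fingers close. It gives the time, the measured TCP pose, the force, the opening and the grip force at its end, in the units of the state.
- robot.get_obs(): the state, without advancing time (a new reading comes with each control period).
- robot.camera(name): name is "scene" or "top"; returns a dict with "image" (480x640x3 uint8, red, green, blue), "range_z" (480x640 float32, m along the optical axis (not along the pixel's ray), 0 where there is no reading), "fx", "fy", "cx", "cy" (pixels), "R" (3x3) and "t" (3): a world point X has camera coordinates R X + t. Camera axes: x right, y down, z forward; pixel columns grow to the right and rows downward; lengths in m; the calibration is good to about 2 mm. A picture is of the moment at which its call begins.
- robot.hand_in(): hands the job in; it is judged then, once.
The state is a dict: "time": time; "q": joint angles; "joint_velocities": joint speeds; "joint_torque": joint torques, N m; "position": TCP position; "tool_rot": TCP orientation; "ft_force": force on the tool from outside, world axes, zero at the start; "moment": the same for the moment, N m; "grip_width": finger opening in m; "grip_force": force on a finger pad.
Only numpy, scipy, OpenCV 4.12 (cv2) and the standard library are available. Lean on these libraries where they do the work, as an engineer would, in place of code of your own. Each camera call takes 0.05 s, during which the arm holds its last target. There are 200 camera calls.

## Working session

There is one attempt and no reset: what is moved stays moved. The work goes in short steps, Python scripts to look and compute and a tool call to move; the robot and the scene stay as the last step left them, time stands still between calls to the robot, and variables do not carry over. Pictures are saved under pics/ and viewed, at most 14 in all, crops included, and the job is handed in when it is done.

Besides the shell and the picture viewer there is one more tool, called by a JSON object that holds its "fn" and its "kwargs". send_rows: Moves the arm, as the interface text tells. Its arguments: {"type":"object","properties":{"increments":{"type":"array"},"newtons":{"type":"number"}},"required":["increments"]}

```bash
mkdir -p pics; cat > h.py <<'E'
import numpy as np, cv2
from rig import robot
def snap(cam,name):
    c=robot.camera(cam); np.savez(''+name+'.npz',**c)
    cv2.imwrite('pics/'+name+'.png',c['image'][:,:,::-1]); return c
def world(c):
    v,u=np.mgrid[:480,:640]; z=c['range_z']
    P=np.stack([(u-c['cx'])/c['fx']*z,(v-c['cy'])/c['fy']*z,z],-1)
    return (P-c['t'])@c['R']
E
python3 -c "
from h import *
for n in ('top','scene'):
  c=snap(n,n+'0'); print(c['fx'],c['R'],c['t'])
o=robot.get_obs(); print(o)"
```

```text
523.4557762343475 [[-0.02978753 -0.99943021 -0.01587291]
 [-0.99251523  0.0314555  -0.11800028]
 [ 0.11843233  0.01223917 -0.99288669]] [-0.05407069  0.58686133  0.90837787]
579.8728424204525 [[-0.85682359 -0.51541917  0.0140149 ]
 [-0.23147916  0.36023443 -0.90368609]
 [ 0.46072849 -0.77754372 -0.42796615]] [0.43590861 0.2039766  0.81525679]
{'time': 0.1, 'q': array([-1.38849239e+00,  5.28375913e-01,  1.43377810e+00, -1.96292128e-05,
        1.18140390e+00, -1.78517584e-01]), 'joint_velocities': array([-5.93173382e-05, -2.05355845e-03, -3.47462047e-03,  6.16738470e-04,
        7.89082622e-04,  7.74550843e-04]), 'joint_torque': array([-4.22029780e-04, -4.40985918e+01, -1.77150321e+01,  6.35459321e-02,
        5.33638720e-02, -3.64317907e-05]), 'position': array([ 0.22054455, -0.58410188,  0.22966656]), 'tool_rot': array([ 9.83768926e-01,  1.79437270e-01, -1.09364856e-05, -9.82607141e-04]), 'ft_force': array([-0.52225639,  0.36419939, -0.01507023]), 'moment': array([ 0.02893399, -0.01615013,  0.01491236]), 'grip_force': 0.0, 'grip_width': 0.08702005533437394}
```

View pics/top0.png

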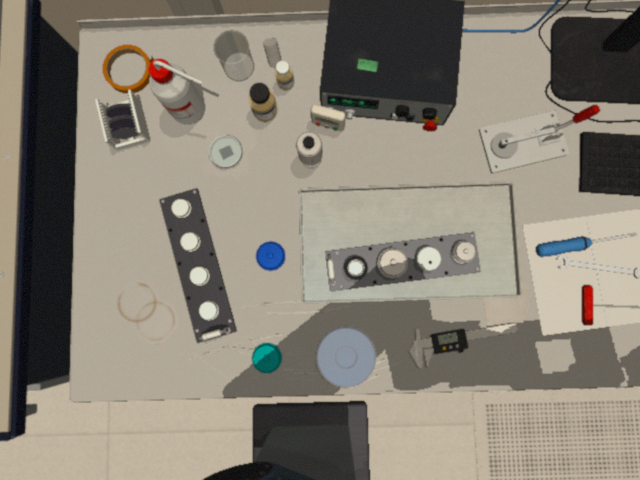

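View pics/scene0.png

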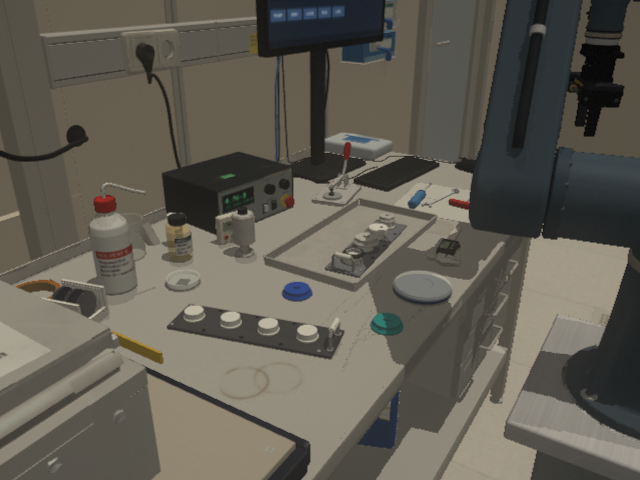

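The top view shows the rinse rack with its handle at (332,269). From the handle, its parts are the centring ring (356,268), blank_40 (392,263), puck (429,258) and blank_25 (464,251). The drying rack's handle is at (214,334), with seats at (208,310), (199,276), (190,242) and (180,208).

These could be mistaken for the parts and are not meant: the blue blank (270,256), the turquoise blank (266,358), and the bottle caps near (309,143). The shipper is at (346,357).

```bash
cat > m.py <<'E'
from h import *
import sys
def meas(name='top0'):
    c=dict(np.load(''+name+'.npz')); W=world(c)
    def plane(u,v,z):
        d=c['R'].T@np.array([(u-c['cx'])/c['fx'],(v-c['cy'])/c['fy'],1]); o=-c['R'].T@c['t']
        return o+d*(z-o[2])/d[2]
    return c,W,plane
if __name__=='__main__':
    c,W,plane=meas()
    print('bench z',np.median(W[300:340,100:120,2]),'tray floor',np.median(W[200:230,330:480,2]))
    g=c['image'].astype(int).min(2)
    for n,(u,v) in dict(D1=(208,310),D2=(199,276),D3=(190,242),D4=(180,208),ring=(356,268),b40=(392,263),puck=(429,258),b25=(464,251)).items():
        P=W[v-18:v+19,u-18:u+19]; z=P[...,2]
        cen=plane(u,v,.03)[:2]
        m=(z>.013+(.0035 if n[0]!='D' else 0)) & (np.hypot(P[...,0]-cen[0],P[...,1]-cen[1])<.034)
        ys,xs=np.nonzero(m); pts=P[m]
        (a,b),r=cv2.minEnclosingCircle(np.float32(pts[:,:2]))
        print(n,'zmed',np.round(np.median(pts[:,2]),4),'max',np.round(pts[:,2].max(),4),'mean',np.round(pts[:,:2].mean(0),4),'circ',round(a,4),round(b,4),round(r,4),len(pts))
    # handles
    for n,(u,v) in dict(Dh=(214,334),Rh=(332,269)).items():
        P=W[v-15:v+16,u-15:u+16].reshape(-1,3); p=P[P[:,2]>.034]; print(n,p.mean(0),p[:,2].max(),len(p))
    big=np.hstack([cv2.resize(c['image'][y:y+120,x:x+130],None,fx=3,fy=3,interpolation=2) for x,y in((325,210),(145,215))])
    cv2.imwrite('pics/crop.png',big[:,:,::-1])
E
python3 m.py
```

```text
bench z -0.0008196070906401729 tray floor 0.0013096994386822152
D1 zmed 0.0191 max 0.0227 mean [0.4706 0.1428] circ 0.4705 0.1432 0.016 252
D2 zmed 0.0189 max 0.0236 mean [0.5339 0.1599] circ 0.534 0.1606 0.0164 239
D3 zmed 0.0192 max 0.0237 mean [0.5978 0.1768] circ 0.5987 0.1772 0.0166 243
D4 zmed 0.0186 max 0.0242 mean [0.6613 0.1937] circ 0.6611 0.194 0.0166 237
ring zmed 0.0277 max 0.0345 mean [ 0.5388 -0.1267] circ 0.5388 -0.1266 0.0213 435
b40 zmed 0.0341 max 0.0434 mean [ 0.5453 -0.1925] circ 0.546 -0.1933 0.0276 724
puck zmed 0.0321 max 0.0376 mean [ 0.5513 -0.2576] circ 0.5518 -0.2586 0.0219 465
b25 zmed 0.033 max 0.0399 mean [ 0.5617 -0.322 ] circ 0.5625 -0.3239 0.0204 392
Dh [0.43057012 0.12046556 0.08620542] 0.9703078456741463 138
Rh [ 0.53473191 -0.08164276  0.06767568] 0.9703078456741463 139
```

View pics/crop.png

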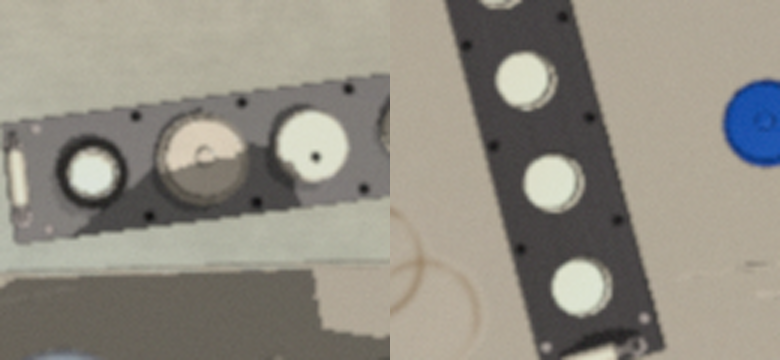

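The crop confirms it: the ring is nearest the handle, then blank_40 (plain metal with knob), then the puck with its dark spot. The row continues to blank_25. The drying seats are all empty. I'm setting out for the ring.

{"fn": "send_rows", "kwargs": {"increments": [0, 0, 0.0663, 1.59, 2.29, -0.5, 0.8, 0, 0, 0.0663, 1.59, 2.29, -0.5, 0.8, 0, 0, 0.0663, 1.59, 2.29, -0.5, 0.8, 0, 0, 0.0663, 1.59, 2.29, -0.5, 0.8, 0, 0, 0.0663, 1.59, 2.29, -0.5, 0.8, 0, 0, 0.0663, 1.59, 2.29, -0.5, 0.8, 0, 0, 0.0663, 1.59, 2.29, -0.5, 0.8, 0, 0, 0.0663, 1.59, 2.29, -0.5, 0.8, 0, 0, 0.0663, 1.59, 2.29, -0.5, 0.8, 0, 0, 0.0663, 1.59, 2.29, -0.5, 0.8, 0, 0, 0.0663, 1.59, 2.29, -0.5, 0.8, 0, 0, 0.0663, 1.59, 2.29, -0.5, 0.8, 0, 0, 0.0663, 1.59, 2.29, -0.5, 0.8, 0, 0, 0.0663, 1.59, 2.29, -0.5, 0.8, 0, 0, 0.0663, 1.59, 2.29, -0.5, 0.8, 0, 0, 0.0663, 1.59, 2.29, -0.5, 0.8, 0, 0, 0.0663, 1.59, 2.29, -0.5, 0.8, 0, 0, 0.0663, 1.59, 2.29, -0.5, 0.8, 0, 0, 0.0663, 1.59, 2.29, -0.5, 0.8, 0, 0, 0.0663, 1.59, 2.29, -0.5, 0.8], "newtons": 12}}

```text
time: 1.77
position: [0.539, -0.1254, 0.13]
tool_rot: [0.664, 0.748, -0.0, -0.0]
ft_force: [-0.4, -0.3, 0.3]
grip_width: 0.0696
grip_force: 0.0
```

{"fn": "send_rows", "kwargs": {"increments": [0, 0, 0, 0, 0, -1.5, 0.8, 0, 0, 0, 0, 0, -1.5, 0.8, 0, 0, 0, 0, 0, -1.5, 0.8, 0, 0, 0, 0, 0, -1.5, 0.8, 0, 0, 0, 0, 0, 0, 0.8, 0, 0, 0, 0, 0, 0, 0.8]}}

```text
time: 2.27
position: [0.5379, -0.1264, 0.0698]
tool_rot: [0.665, 0.747, -0.0, -0.001]
ft_force: [0.7, 0.2, 0.3]
grip_width: 0.0697
grip_force: 0.0
```

{"fn": "send_rows", "kwargs": {"increments": [0, 0, 0, 0.1, 0, -1.2, 0.8, 0, 0, 0, 0, 0, -1.2, 0.8, 0, 0, 0, 0, 0, -1.2, 0.8, 0, 0, 0, 0, 0, -0.9, 0.8, 0, 0, 0, 0, 0, -0.4, 0.8, 0, 0, 0, 0, 0, 0, 0.8, 0, 0, 0, 0, 0, 0, 0.35, 0, 0, 0, 0, 0, 0, 0.35, 0, 0, 0, 0, 0, 0, 0.35, 0, 0, 0, 0, 0, 0, 0.35, 0, 0, 0, 0, 0, 0, 0.35, 0, 0, 0, 0, 0, 0, 0.35], "newtons": 12}}

```text
time: 3.27
position: [0.5399, -0.1268, 0.0219]
tool_rot: [0.665, 0.747, 0.0, 0.0]
ft_force: [0.2, 0.3, 2.0]
grip_width: 0.0418
grip_force: 12.0
```

{"fn": "send_rows", "kwargs": {"increments": [0, 0, 0, 0, 0, 0.4, 0.35, 0, 0, 0, 0, 0, 1.0, 0.35, 0, 0, 0, 0, 0, 1.7, 0.35, 0, 0, 0, 0, 0, 1.7, 0.35, 0, 0, 0, 0, 0, 1.7, 0.35, 0, 0, 0, 0, 0, 1.7, 0.35]}}

```text
time: 3.77
position: [0.5396, -0.1267, 0.1051]
tool_rot: [0.665, 0.747, 0.0, 0.0]
ft_force: [-0.5, -1.1, 1.0]
grip_width: 0.0421
grip_force: 12.0
```

{"fn": "send_rows", "kwargs": {"increments": [0, 0, -0.0891, -0.435, 1.686, 0, 0.35, 0, 0, -0.0891, -0.435, 1.686, 0, 0.35, 0, 0, -0.0891, -0.435, 1.686, 0, 0.35, 0, 0, -0.0891, -0.435, 1.686, 0, 0.35, 0, 0, -0.0891, -0.435, 1.686, 0, 0.35, 0, 0, -0.0891, -0.435, 1.686, 0, 0.35, 0, 0, -0.0891, -0.435, 1.686, 0, 0.35, 0, 0, -0.0891, -0.435, 1.686, 0, 0.35, 0, 0, -0.0891, -0.435, 1.686, 0, 0.35, 0, 0, -0.0891, -0.435, 1.686, 0, 0.35, 0, 0, -0.0891, -0.435, 1.686, 0, 0.35, 0, 0, -0.0891, -0.435, 1.686, 0, 0.35, 0, 0, -0.0891, -0.435, 1.686, 0, 0.35, 0, 0, -0.0891, -0.435, 1.686, 0, 0.35, 0, 0, -0.0891, -0.435, 1.686, 0, 0.35, 0, 0, -0.0891, -0.435, 1.686, 0, 0.35, 0, 0, 0, 0, 0, 0, 0.35, 0, 0, 0, 0, 0, 0, 0.35]}}

```text
time: 5.27
position: [0.4699, 0.1436, 0.1042]
tool_rot: [0.991, 0.132, 0.0, 0.0]
ft_force: [0.7, -0.0, -0.3]
grip_width: 0.0421
grip_force: 12.0
```

```bash
python3 -c "
from h import *
c=snap('scene','s1'); t=snap('top','t1'); o=robot.get_obs(); print(o['q'],o['position'],o['grip_width'])
a=cv2.resize(c['image'][180:380,150:400],None,fx=1.6,fy=1.6);b=cv2.resize(t['image'][180:380,140:390],None,fx=1.6,fy=1.6)
cv2.imwrite('pics/v1.png',np.hstack([a,b])[:,:,::-1])"
```

```text
[ 6.67031197e-02  5.56974574e-01  1.87714998e+00 -4.07880636e-04
  7.06435338e-01  1.37521116e+00] [0.4705308  0.14260097 0.10401609] 0.04232642474765375
```

View pics/v1.png

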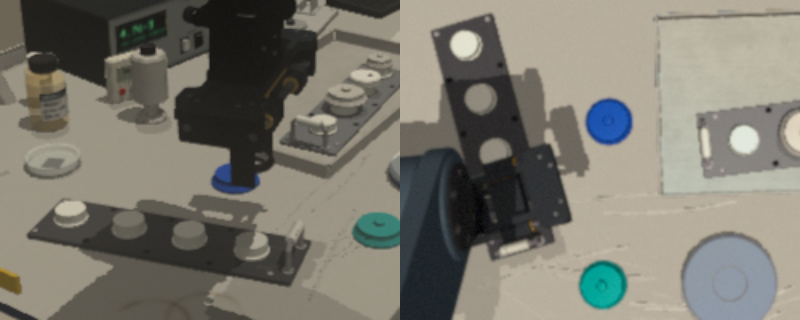

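The scene crop (257,160) shows the ring held level over the first drying seat. I'm lowering it.

{"fn": "send_rows", "kwargs": {"increments": [0, 0, 0, 0, 0, -1.5, 0.35, 0, 0, 0, 0, 0, -1.5, 0.35, 0, 0, 0, 0, 0, -1.5, 0.35, 0, 0, 0, 0, 0, -1.5, 0.35, 0, 0, 0, 0, 0, -1.2, 0.35, 0, 0, 0, 0, 0, -0.6, 0.35, 0, 0, 0, 0, 0, -0.3, 0.35, 0, 0, 0, 0, 0, -0.2, 0.35, 0, 0, 0, 0, 0, 0, 0.35, 0, 0, 0, 0, 0, 0, 0.35]}}

```text
time: 6.2
position: [0.4705, 0.1429, 0.021]
tool_rot: [0.991, 0.13, 0.001, 0.0]
ft_force: [0.1, -0.7, -0.0]
grip_width: 0.042
grip_force: 12.0
```

{"fn": "send_rows", "kwargs": {"increments": [0, 0, 0, 0, 0, -0.08, 0.35, 0, 0, 0, 0, 0, 0, 0.35, 0, 0, 0, 0, 0, 0, 0.55, 0, 0, 0, 0, 0, 0, 0.65, 0, 0, 0, 0, 0, 0, 0.75, 0, 0, 0, 0, 0, 0, 0.8, 0, 0, 0, 0, 0, 0, 0.8, 0, 0, 0, 0, 0, 1, 0.8, 0, 0, 0, 0, 0, 2, 0.8, 0, 0, 0, 0, 0, 2, 0.8, 0, 0, 0, 0, 0, 2, 0.8, 0, 0, 0, 0, 0, 2, 0.8]}}

```text
time: 7.2
position: [0.4698, 0.143, 0.1112]
tool_rot: [0.991, 0.13, -0.0, -0.0]
ft_force: [0.7, 0.2, -0.2]
grip_width: 0.0698
grip_force: 0.0
```

{"fn": "send_rows", "kwargs": {"increments": [0, 0, 0.0792, 0.421, -1.867, 0, 0.85, 0, 0, 0.0792, 0.421, -1.867, 0, 0.85, 0, 0, 0.0792, 0.421, -1.867, 0, 0.85, 0, 0, 0.0792, 0.421, -1.867, 0, 0.85, 0, 0, 0.0792, 0.421, -1.867, 0, 0.85, 0, 0, 0.0792, 0.421, -1.867, 0, 0.85, 0, 0, 0.0792, 0.421, -1.867, 0, 0.85, 0, 0, 0.0792, 0.421, -1.867, 0, 0.85, 0, 0, 0.0792, 0.421, -1.867, 0, 0.85, 0, 0, 0.0792, 0.421, -1.867, 0, 0.85, 0, 0, 0.0792, 0.421, -1.867, 0, 0.85, 0, 0, 0.0792, 0.421, -1.867, 0, 0.85, 0, 0, 0.0792, 0.421, -1.867, 0, 0.85, 0, 0, 0.0792, 0.421, -1.867, 0, 0.85, 0, 0, 0.0792, 0.421, -1.867, 0, 0.85, 0, 0, 0.0792, 0.421, -1.867, 0, 0.85, 0, 0, 0.0792, 0.421, -1.867, 0, 0.85, 0, 0, 0.0792, 0.421, -1.867, 0, 0.85, 0, 0, 0, 0, 0, 0, 0.85, 0, 0, 0, 0, 0, 0, 0.85]}}

```text
time: 8.87
position: [0.5458, -0.1936, 0.1103]
tool_rot: [0.666, 0.746, 0.0, 0.0]
ft_force: [-0.9, -0.5, -0.7]
grip_width: 0.0738
grip_force: 0.0
```

```bash
cat > chk.py <<'E'
from m import *
import sys
nm=sys.argv[1]; c=snap('top',nm); c,W,plane=meas(nm)
r=np.array([-.966,-.258])  # drying +y
ctr=np.array([.566,.1685]); ex=np.array([r[1],-r[0]])
for i,y in enumerate((.099,.033,-.033,-.099)):
    s=ctr+r*y; m=(np.hypot(W[...,0]-s[0],W[...,1]-s[1])<.034)&(W[...,2]>.013)&(W[...,2]<.06)
    p=W[m]
    if len(p)<20: continue
    (a,b),R=cv2.minEnclosingCircle(np.float32(p[:,:2])); d=p[:,:2].mean(0)-ctr; e=np.array([a,b])-ctr
    print('D',i+1,'mean x,y',np.round([d@ex,d@r-y],4),'circ',np.round([e@ex,e@r-y],4),round(R,4),'z',np.round(np.percentile(p[:,2],[50,95]),4))
o=robot.get_obs(); print(o['time'],o['position'],o['tool_rot'],o['grip_width'])
E
python3 chk.py t2
```

```text
D 1 mean x,y [-0.      0.0003] circ [-0.0002  0.0004] 0.0214 z [0.0254 0.0293]
D 2 mean x,y [0.     0.0002] circ [ 0.0006 -0.0004] 0.0162 z [0.0189 0.0213]
D 3 mean x,y [-0.0001  0.0002] circ [-0.0001 -0.0006] 0.0164 z [0.0188 0.0218]
D 4 mean x,y [-0.0003  0.0007] circ [ 0.0004 -0.0004] 0.0168 z [0.019  0.0219]
8.9167 [ 0.54519439 -0.19251384  0.11001028] [ 6.65742437e-01  7.46181389e-01  6.69966827e-05 -5.80961504e-04] 0.07396423738633473
```

View pics/t2.png

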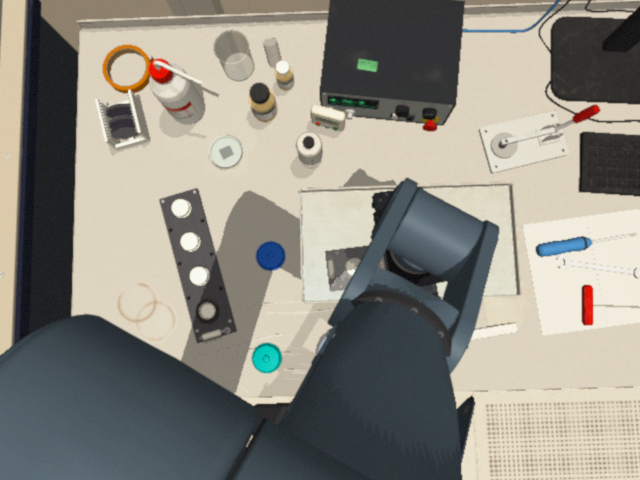

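The ring lies centred on the first drying seat (208,310). Now blank_40.

{"fn": "send_rows", "kwargs": {"increments": [0, 0, 0, 0.05, 0, -2, 0.85, 0, 0, 0, 0, 0, -2, 0.85, 0, 0, 0, 0, 0, -1.6, 0.85, 0, 0, 0, 0, 0, -1.2, 0.85, 0, 0, 0, 0, 0, -1.0, 0.85, 0, 0, 0, 0, 0, -0.6, 0.85, 0, 0, 0, 0, 0, -0.3, 0.85, 0, 0, 0, 0, 0, 0, 0.85, 0, 0, 0, 0, 0, 0, 0.45, 0, 0, 0, 0, 0, 0, 0.45, 0, 0, 0, 0, 0, 0, 0.45, 0, 0, 0, 0, 0, 0, 0.45, 0, 0, 0, 0, 0, 0, 0.45, 0, 0, 0, 0, 0, 0, 0.45], "newtons": 20}}

```text
time: 10.08
position: [0.5467, -0.1933, 0.0233]
tool_rot: [0.665, 0.747, 0.0, 0.001]
ft_force: [0.0, -0.5, 3.8]
grip_width: 0.0543
grip_force: 20.0
```

{"fn": "send_rows", "kwargs": {"increments": [0, 0, 0, 0, 0, 0.4, 0.45, 0, 0, 0, 0, 0, 1.0, 0.45, 0, 0, 0, 0, 0, 1.7, 0.45, 0, 0, 0, 0, 0, 1.8, 0.45, 0, 0, 0, 0, 0, 1.8, 0.45, 0, 0, 0, 0, 0, 1.8, 0.45]}}

```text
time: 10.58
position: [0.546, -0.1928, 0.109]
tool_rot: [0.665, 0.747, -0.0, -0.0]
ft_force: [0.1, 0.3, -0.9]
grip_width: 0.0546
grip_force: 20.0
```

{"fn": "send_rows", "kwargs": {"increments": [0, 0, -0.0792, -0.068, 1.961, 0, 0.45, 0, 0, -0.0792, -0.068, 1.961, 0, 0.45, 0, 0, -0.0792, -0.068, 1.961, 0, 0.45, 0, 0, -0.0792, -0.068, 1.961, 0, 0.45, 0, 0, -0.0792, -0.068, 1.961, 0, 0.45, 0, 0, -0.0792, -0.068, 1.961, 0, 0.45, 0, 0, -0.0792, -0.068, 1.961, 0, 0.45, 0, 0, -0.0792, -0.068, 1.961, 0, 0.45, 0, 0, -0.0792, -0.068, 1.961, 0, 0.45, 0, 0, -0.0792, -0.068, 1.961, 0, 0.45, 0, 0, -0.0792, -0.068, 1.961, 0, 0.45, 0, 0, -0.0792, -0.068, 1.961, 0, 0.45, 0, 0, -0.0792, -0.068, 1.961, 0, 0.45, 0, 0, -0.0792, -0.068, 1.961, 0, 0.45, 0, 0, -0.0792, -0.068, 1.961, 0, 0.45, 0, 0, -0.0792, -0.068, 1.961, 0, 0.45, 0, 0, -0.0792, -0.068, 1.961, 0, 0.45, 0, 0, -0.0792, -0.068, 1.961, 0, 0.45, 0, 0, 0, 0, 0, 0, 0.45, 0, 0, 0, 0, 0, 0, 0.45]}}

```text
time: 12.25
position: [0.5338, 0.1607, 0.1082]
tool_rot: [0.991, 0.132, 0.0, 0.0]
ft_force: [-0.1, -0.3, -0.9]
grip_width: 0.0544
grip_force: 20.0
```

```bash
python3 -c "
from h import *
c=snap('scene','s2'); o=robot.get_obs(); print(o['position'],o['tool_rot'],o['grip_width'])
cv2.imwrite('pics/v2.png',cv2.resize(c['image'][180:380,150:400],None,fx=2,fy=2)[:,:,::-1])"
```

```text
[0.5338927  0.15990755 0.1080994 ] [9.91328295e-01 1.31408397e-01 1.12336900e-06 2.12437249e-04] 0.054374180526044265
```

View pics/v2.png

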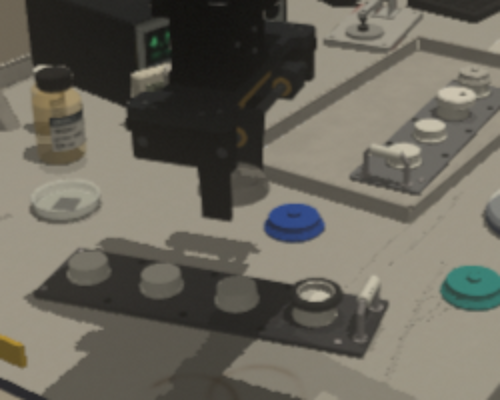

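Blank_40 is held level (245,185), and the ring sits flat on seat 1 (317,295). Lowering.

{"fn": "send_rows", "kwargs": {"increments": [0, 0, 0, 0, 0, -1.5, 0.45, 0, 0, 0, 0, 0, -1.5, 0.45, 0, 0, 0, 0, 0, -1.5, 0.45, 0, 0, 0, 0, 0, -1.5, 0.45, 0, 0, 0, 0, 0, -1.4, 0.45, 0, 0, 0, 0, 0, -0.6, 0.45, 0, 0, 0, 0, 0, -0.4, 0.45, 0, 0, 0, 0, 0, -0.2, 0.45, 0, 0, 0, 0, 0, 0, 0.45, 0, 0, 0, 0, 0, 0, 0.45]}}

```text
time: 13.13
position: [0.5346, 0.1598, 0.0223]
tool_rot: [0.991, 0.13, 0.001, 0.0]
ft_force: [0.2, -0.0, -0.4]
grip_width: 0.0543
grip_force: 20.0
```

{"fn": "send_rows", "kwargs": {"increments": [0, 0, 0, 0, 0, -0.08, 0.45, 0, 0, 0, 0, 0, 0, 0.45, 0, 0, 0, 0, 0, 0, 0.65, 0, 0, 0, 0, 0, 0, 0.75, 0, 0, 0, 0, 0, 0, 0.85, 0, 0, 0, 0, 0, 0, 0.85, 0, 0, 0, 0, 0, 0, 0.85, 0, 0, 0, 0, 0, 1, 0.85, 0, 0, 0, 0, 0, 2, 0.85, 0, 0, 0, 0, 0, 2, 0.85, 0, 0, 0, 0, 0, 2, 0.85, 0, 0, 0, 0, 0, 2, 0.85]}}

```text
time: 14.13
position: [0.5339, 0.16, 0.1125]
tool_rot: [0.991, 0.13, 0.0, -0.0]
ft_force: [0.7, 0.5, 0.1]
grip_width: 0.0742
grip_force: 0.0
```

{"fn": "send_rows", "kwargs": {"increments": [0, 0, 0.075, 0.097, -2.2, 0, 0.8, 0, 0, 0.075, 0.097, -2.2, 0, 0.8, 0, 0, 0.075, 0.097, -2.2, 0, 0.8, 0, 0, 0.075, 0.097, -2.2, 0, 0.8, 0, 0, 0.075, 0.097, -2.2, 0, 0.8, 0, 0, 0.075, 0.097, -2.2, 0, 0.8, 0, 0, 0.075, 0.097, -2.2, 0, 0.8, 0, 0, 0.075, 0.097, -2.2, 0, 0.8, 0, 0, 0.075, 0.097, -2.2, 0, 0.8, 0, 0, 0.075, 0.097, -2.2, 0, 0.8, 0, 0, 0.075, 0.097, -2.2, 0, 0.8, 0, 0, 0.075, 0.097, -2.2, 0, 0.8, 0, 0, 0.075, 0.097, -2.2, 0, 0.8, 0, 0, 0.075, 0.097, -2.2, 0, 0.8, 0, 0, 0.075, 0.097, -2.2, 0, 0.8, 0, 0, 0.075, 0.097, -2.2, 0, 0.8, 0, 0, 0.075, 0.097, -2.2, 0, 0.8, 0, 0, 0.075, 0.097, -2.2, 0, 0.8, 0, 0, 0.075, 0.097, -2.2, 0, 0.8, 0, 0, 0, 0, 0, 0, 0.8]}}

```text
time: 15.8
position: [0.5536, -0.263, 0.1121]
tool_rot: [0.666, 0.746, -0.0, 0.003]
ft_force: [0.9, 0.3, 0.4]
grip_width: 0.0694
grip_force: 0.0
```

```bash
python3 chk.py t3
```

```text
D 2 mean x,y [-0.0027 -0.0017] circ [-0.0002  0.0007] 0.028 z [0.0316 0.0353]
D 3 mean x,y [-0.0003  0.0003] circ [-0.0005 -0.0007] 0.0165 z [0.0191 0.022 ]
D 4 mean x,y [-0.0002  0.0005] circ [ 0.0005 -0.0003] 0.0164 z [0.0188 0.0216]
15.85 [ 0.5529133  -0.26042477  0.11174409] [6.66417842e-01 7.45577567e-01 8.00794355e-05 1.15942911e-03] 0.06954021666889268
```

{"fn": "send_rows", "kwargs": {"increments": [0, 0, 0, 0, 0, -2, 0.8, 0, 0, 0, 0, 0, -2, 0.8, 0, 0, 0, 0, 0, -1.6, 0.8, 0, 0, 0, 0, 0, -1.2, 0.8, 0, 0, 0, 0, 0, -1.2, 0.8, 0, 0, 0, 0, 0, -0.7, 0.8, 0, 0, 0, 0, 0, -0.3, 0.8, 0, 0, 0, 0, 0, 0, 0.8, 0, 0, 0, 0, 0, 0, 0.35, 0, 0, 0, 0, 0, 0, 0.35, 0, 0, 0, 0, 0, 0, 0.35, 0, 0, 0, 0, 0, 0, 0.35, 0, 0, 0, 0, 0, 0, 0.35, 0, 0, 0, 0, 0, 0, 0.35], "newtons": 14}}

```text
time: 17.02
position: [0.5527, -0.2582, 0.0214]
tool_rot: [0.665, 0.747, 0.0, 0.0]
ft_force: [0.3, 1.1, 1.7]
grip_width: 0.0423
grip_force: 14.0
```

{"fn": "send_rows", "kwargs": {"increments": [0, 0, 0, 0, 0, 0.4, 0.35, 0, 0, 0, 0, 0, 1.0, 0.35, 0, 0, 0, 0, 0, 1.7, 0.35, 0, 0, 0, 0, 0, 1.8, 0.35, 0, 0, 0, 0, 0, 1.8, 0.35, 0, 0, 0, 0, 0, 1.8, 0.35]}}

```text
time: 17.52
position: [0.5525, -0.258, 0.1075]
tool_rot: [0.665, 0.747, 0.0, 0.0]
ft_force: [0.2, -0.8, -0.3]
grip_width: 0.0423
grip_force: 14.0
```

{"fn": "send_rows", "kwargs": {"increments": [0, 0, -0.075, 0.239, 2.29, 0, 0.35, 0, 0, -0.075, 0.239, 2.29, 0, 0.35, 0, 0, -0.075, 0.239, 2.29, 0, 0.35, 0, 0, -0.075, 0.239, 2.29, 0, 0.35, 0, 0, -0.075, 0.239, 2.29, 0, 0.35, 0, 0, -0.075, 0.239, 2.29, 0, 0.35, 0, 0, -0.075, 0.239, 2.29, 0, 0.35, 0, 0, -0.075, 0.239, 2.29, 0, 0.35, 0, 0, -0.075, 0.239, 2.29, 0, 0.35, 0, 0, -0.075, 0.239, 2.29, 0, 0.35, 0, 0, -0.075, 0.239, 2.29, 0, 0.35, 0, 0, -0.075, 0.239, 2.29, 0, 0.35, 0, 0, -0.075, 0.239, 2.29, 0, 0.35, 0, 0, -0.075, 0.239, 2.29, 0, 0.35, 0, 0, -0.075, 0.239, 2.29, 0, 0.35, 0, 0, -0.075, 0.239, 2.29, 0, 0.35, 0, 0, -0.075, 0.239, 2.29, 0, 0.35, 0, 0, -0.075, 0.239, 2.29, 0, 0.35, 0, 0, -0.075, 0.239, 2.29, 0, 0.35, 0, 0, 0, 0, 0, 0, 0.35]}}

```text
time: 19.18
position: [0.5983, 0.1811, 0.107]
tool_rot: [0.991, 0.131, 0.001, -0.001]
ft_force: [-0.6, 0.0, -0.7]
grip_width: 0.0423
grip_force: 14.0
```

```bash
python3 -c "
from h import *
c=snap('scene','s3'); o=robot.get_obs(); print(o['position'],o['tool_rot'],o['grip_width'])
cv2.imwrite('pics/v3.png',cv2.resize(c['image'][180:380,150:400],None,fx=2,fy=2)[:,:,::-1])"
```

```text
[0.59799465 0.17911476 0.10674859] [ 9.91223851e-01  1.32192436e-01  6.60560396e-04 -4.26384502e-05] 0.042381753853104366
```

View pics/v3.png

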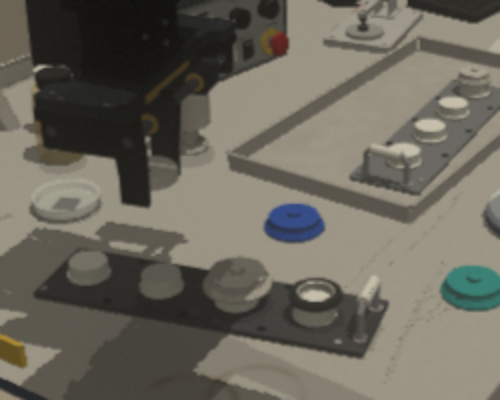

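The puck is held (165,175), and blank_40 sits flat on seat 2 (238,282). Lowering.

{"fn": "send_rows", "kwargs": {"increments": [0, 0, 0, 0, 0, -1.0, 0.35, 0, 0, 0, 0, 0, -1.5, 0.35, 0, 0, 0, 0, 0, -1.5, 0.35, 0, 0, 0, 0, 0, -1.5, 0.35, 0, 0, 0, 0, 0, -1.5, 0.35, 0, 0, 0, 0, 0, -0.9, 0.35, 0, 0, 0, 0, 0, -0.4, 0.35, 0, 0, 0, 0, 0, -0.3, 0.35, 0, 0, 0, 0, 0, 0, 0.35, 0, 0, 0, 0, 0, 0, 0.35]}}

```text
time: 20.07
position: [0.5985, 0.1768, 0.0205]
tool_rot: [0.991, 0.13, 0.001, 0.0]
ft_force: [0.0, 0.7, 0.1]
grip_width: 0.0422
grip_force: 14.0
```

{"fn": "send_rows", "kwargs": {"increments": [0, 0, 0, 0, 0, -0.08, 0.35, 0, 0, 0, 0, 0, 0, 0.35, 0, 0, 0, 0, 0, 0, 0.55, 0, 0, 0, 0, 0, 0, 0.65, 0, 0, 0, 0, 0, 0, 0.75, 0, 0, 0, 0, 0, 0, 0.8, 0, 0, 0, 0, 0, 0, 0.8, 0, 0, 0, 0, 0, 1, 0.8, 0, 0, 0, 0, 0, 2, 0.8, 0, 0, 0, 0, 0, 2, 0.8, 0, 0, 0, 0, 0, 2, 0.8, 0, 0, 0, 0, 0, 2, 0.8]}}

```text
time: 21.07
position: [0.5979, 0.177, 0.1107]
tool_rot: [0.991, 0.13, 0.0, -0.0]
ft_force: [0.1, 1.1, 0.0]
grip_width: 0.0693
grip_force: 0.0
```

{"fn": "send_rows", "kwargs": {"increments": [0, 0, 0.0713, -0.182, -2.503, 0, 0.8, 0, 0, 0.0713, -0.182, -2.503, 0, 0.8, 0, 0, 0.0713, -0.182, -2.503, 0, 0.8, 0, 0, 0.0713, -0.182, -2.503, 0, 0.8, 0, 0, 0.0713, -0.182, -2.503, 0, 0.8, 0, 0, 0.0713, -0.182, -2.503, 0, 0.8, 0, 0, 0.0713, -0.182, -2.503, 0, 0.8, 0, 0, 0.0713, -0.182, -2.503, 0, 0.8, 0, 0, 0.0713, -0.182, -2.503, 0, 0.8, 0, 0, 0.0713, -0.182, -2.503, 0, 0.8, 0, 0, 0.0713, -0.182, -2.503, 0, 0.8, 0, 0, 0.0713, -0.182, -2.503, 0, 0.8, 0, 0, 0.0713, -0.182, -2.503, 0, 0.8, 0, 0, 0.0713, -0.182, -2.503, 0, 0.8, 0, 0, 0.0713, -0.182, -2.503, 0, 0.8, 0, 0, 0.0713, -0.182, -2.503, 0, 0.8, 0, 0, 0.0713, -0.182, -2.503, 0, 0.8, 0, 0, 0.0713, -0.182, -2.503, 0, 0.8, 0, 0, 0.0713, -0.182, -2.503, 0, 0.8, 0, 0, 0.0713, -0.182, -2.503, 0, 0.8]}}

```text
time: 22.73
position: [0.5613, -0.3248, 0.11]
tool_rot: [0.664, 0.748, 0.0, 0.0]
ft_force: [0.0, 0.5, 0.2]
grip_width: 0.0696
grip_force: 0.0
```

{"fn": "send_rows", "kwargs": {"increments": [0, 0, 0, 0, 0, 0, 0.8, 0, 0, 0, 0, 0, 0, 0.8, 0, 0, 0, 0, 0, 0, 0.8]}}

```text
time: 22.98
position: [0.5612, -0.323, 0.1094]
tool_rot: [0.665, 0.747, 0.0, -0.0]
ft_force: [0.7, 0.3, -0.3]
grip_width: 0.0693
grip_force: 0.0
```

```bash
python3 chk.py t4; python3 -c "
import cv2;a=cv2.imread('pics/t4.png');b=cv2.imread('pics/s3.png')
cv2.imwrite('pics/v4.png',a[180:360,60:560])"
```

```text
D 1 mean x,y [-0.      0.0003] circ [-0.0003  0.0001] 0.0215 z [0.0255 0.0294]
D 2 mean x,y [-0.0023  0.0015] circ [0.     0.0005] 0.0278 z [0.0311 0.0352]
D 3 mean x,y [-0.0011  0.0012] circ [-0.0004  0.0003] 0.0218 z [0.0291 0.0322]
D 4 mean x,y [-0.0002  0.0006] circ [0.0003 0.0002] 0.0162 z [0.0189 0.022 ]
23.0333 [ 0.56130435 -0.32243277  0.10936516] [ 6.64793916e-01  7.47026625e-01  1.53759886e-04 -4.96309040e-04] 0.06966540694058858
```

View pics/v4.png

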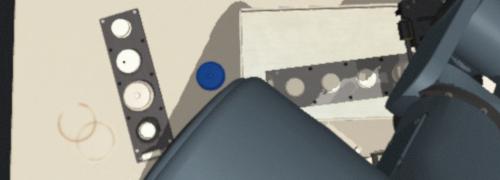

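The first three parts lie centred on the drying rack at (148,130), (138,96) and (128,61). Now blank_25.

{"fn": "send_rows", "kwargs": {"increments": [0, 0, 0, 0.03, -0.08, -2, 0.8, 0, 0, 0, 0, 0, -2, 0.8, 0, 0, 0, 0, 0, -1.6, 0.8, 0, 0, 0, 0, 0, -1.2, 0.8, 0, 0, 0, 0, 0, -1.0, 0.8, 0, 0, 0, 0, 0, -0.6, 0.8, 0, 0, 0, 0, 0, -0.3, 0.8, 0, 0, 0, 0, 0, 0, 0.8, 0, 0, 0, 0, 0, 0, 0.3, 0, 0, 0, 0, 0, 0, 0.3, 0, 0, 0, 0, 0, 0, 0.3, 0, 0, 0, 0, 0, 0, 0.3, 0, 0, 0, 0, 0, 0, 0.3, 0, 0, 0, 0, 0, 0, 0.3], "newtons": 20}}

```text
time: 24.2
position: [0.5621, -0.3246, 0.0225]
tool_rot: [0.665, 0.747, 0.0, 0.0]
ft_force: [-0.6, 0.6, 0.7]
grip_width: 0.0392
grip_force: 20.0
```

{"fn": "send_rows", "kwargs": {"increments": [0, 0, 0, 0, 0, 0.4, 0.3, 0, 0, 0, 0, 0, 1.0, 0.3, 0, 0, 0, 0, 0, 1.7, 0.3, 0, 0, 0, 0, 0, 1.8, 0.3, 0, 0, 0, 0, 0, 1.8, 0.3, 0, 0, 0, 0, 0, 1.8, 0.3]}}

```text
time: 24.7
position: [0.5617, -0.3243, 0.1086]
tool_rot: [0.665, 0.747, -0.0, -0.0]
ft_force: [0.4, -0.3, -1.0]
grip_width: 0.0397
grip_force: 20.0
```

{"fn": "send_rows", "kwargs": {"increments": [0, 0, -0.0713, 0.499, 2.59, 0, 0.3, 0, 0, -0.0713, 0.499, 2.59, 0, 0.3, 0, 0, -0.0713, 0.499, 2.59, 0, 0.3, 0, 0, -0.0713, 0.499, 2.59, 0, 0.3, 0, 0, -0.0713, 0.499, 2.59, 0, 0.3, 0, 0, -0.0713, 0.499, 2.59, 0, 0.3, 0, 0, -0.0713, 0.499, 2.59, 0, 0.3, 0, 0, -0.0713, 0.499, 2.59, 0, 0.3, 0, 0, -0.0713, 0.499, 2.59, 0, 0.3, 0, 0, -0.0713, 0.499, 2.59, 0, 0.3, 0, 0, -0.0713, 0.499, 2.59, 0, 0.3, 0, 0, -0.0713, 0.499, 2.59, 0, 0.3, 0, 0, -0.0713, 0.499, 2.59, 0, 0.3, 0, 0, -0.0713, 0.499, 2.59, 0, 0.3, 0, 0, -0.0713, 0.499, 2.59, 0, 0.3, 0, 0, -0.0713, 0.499, 2.59, 0, 0.3, 0, 0, -0.0713, 0.499, 2.59, 0, 0.3, 0, 0, -0.0713, 0.499, 2.59, 0, 0.3, 0, 0, -0.0713, 0.499, 2.59, 0, 0.3, 0, 0, -0.0713, 0.499, 2.59, 0, 0.3]}}

```text
time: 26.37
position: [0.6615, 0.195, 0.1079]
tool_rot: [0.992, 0.129, 0.0, 0.0]
ft_force: [0.9, -0.6, -1.1]
grip_width: 0.0394
grip_force: 20.0
```

{"fn": "send_rows", "kwargs": {"increments": [0, 0, 0, 0, 0, 0, 0.3, 0, 0, 0, 0, 0, 0, 0.3, 0, 0, 0, 0, 0, 0, 0.3, 0, 0, 0, 0, 0, 0, 0.3]}}

```text
time: 26.7
position: [0.6614, 0.1925, 0.1074]
tool_rot: [0.992, 0.13, -0.0, 0.0]
ft_force: [0.3, 0.4, -0.7]
grip_width: 0.0392
grip_force: 20.0
```

{"fn": "send_rows", "kwargs": {"increments": [0, 0, 0, 0, 0.1, -1.0, 0.3, 0, 0, 0, 0, 0, -1.5, 0.3, 0, 0, 0, 0, 0, -1.5, 0.3, 0, 0, 0, 0, 0, -1.5, 0.3, 0, 0, 0, 0, 0, -1.5, 0.3, 0, 0, 0, 0, 0, -0.9, 0.3, 0, 0, 0, 0, 0, -0.4, 0.3, 0, 0, 0, 0, 0, -0.3, 0.3, 0, 0, 0, 0, 0, 0, 0.3, 0, 0, 0, 0, 0, 0, 0.3]}}

```text
time: 27.53
position: [0.6623, 0.1947, 0.0218]
tool_rot: [0.991, 0.13, 0.001, -0.0]
ft_force: [0.3, -0.7, -0.9]
grip_width: 0.0394
grip_force: 20.0
```

{"fn": "send_rows", "kwargs": {"increments": [0, 0, 0, 0, 0, -0.1, 0.3, 0, 0, 0, 0, 0, 0, 0.3, 0, 0, 0, 0, 0, 0, 0.5, 0, 0, 0, 0, 0, 0, 0.6, 0, 0, 0, 0, 0, 0, 0.7, 0, 0, 0, 0, 0, 0, 0.8, 0, 0, 0, 0, 0, 0, 0.8, 0, 0, 0, 0, 0, 1, 0.8, 0, 0, 0, 0, 0, 2, 0.8, 0, 0, 0, 0, 0, 2, 0.8, 0, 0, 0, 0, 0, 2, 0.8, 0, 0, 0, 0, 0, 3, 0.8, 0, 0, 0, 0, 0, 3, 0.8, 0, 0, 0, 0, -3, 0, 0.8, 0, 0, 0, 0, -3, 0, 0.8, 0, 0, 0, 0, -3, 0, 0.8, 0, 0, 0, 0, -3, 0, 0.8, 0, 0, 0, 0, -3, 0, 0.8, 0, 0, 0, 0, -3, 0, 0.8, 0, 0, 0, 0, -3, 0, 0.8]}}

```text
time: 29.2
position: [0.6616, -0.0168, 0.1511]
tool_rot: [0.991, 0.13, 0.0, 0.0]
ft_force: [0.5, -0.4, 0.3]
grip_width: 0.0698
grip_force: 0.0
```

{"fn": "send_rows", "kwargs": {"increments": [0, 0, 0, 0, -3, 0, 0.8, 0, 0, 0, 0, -3, 0, 0.8, 0, 0, 0, 0, -3, 0, 0.8, 0, 0, 0, 0, -3, 0, 0.8, 0, 0, 0, 0, -3, 0, 0.8, 0, 0, 0, 0, -3, 0, 0.8, 0, 0, 0, 0, 0, 0, 0.8, 0, 0, 0, 0, 0, 0, 0.8, 0, 0, 0, 0, 0, 0, 0.8, 0, 0, 0, 0, 0, 0, 0.8]}}

```text
time: 30.03
position: [0.6615, -0.194, 0.1504]
tool_rot: [0.991, 0.131, -0.0, -0.0]
ft_force: [0.6, 0.7, -0.3]
grip_width: 0.0695
grip_force: 0.0
```

```bash
python3 chk.py t5
```

```text
D 1 mean x,y [-0.0002  0.0002] circ [-0.0002  0.0004] 0.0215 z [0.0255 0.0295]
D 2 mean x,y [-0.0023  0.0015] circ [-0.0001  0.0007] 0.028 z [0.0313 0.035 ]
D 3 mean x,y [-0.0012  0.0012] circ [-0.0008  0.0005] 0.0219 z [0.0294 0.0324]
D 4 mean x,y [-0.0013  0.0019] circ [ 0.0003 -0.0001] 0.0205 z [0.03   0.0339]
30.0833 [ 0.66156518 -0.19382311  0.15037038] [ 9.91383999e-01  1.30987352e-01 -1.17583660e-04 -2.56959196e-04] 0.06962153741843496
```

View pics/t5.png

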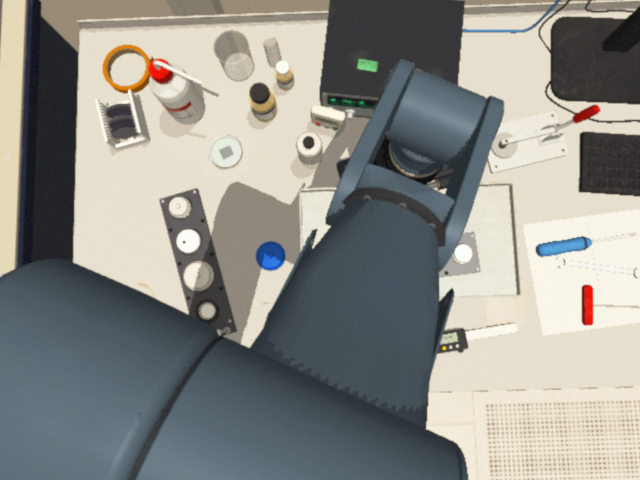

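All four parts lie centred in order, at (208,310), (199,276), (189,241) and (180,207). The gauge head (309,148) and the dish (227,152) have not moved, and the gripper is clear. I'm handing in.

```bash
python3 -c "
from rig import robot
print(robot.hand_in())"
```

```text
the job is handed in; nothing more can be done
None
```

All four parts are on the drying rack in order from the handle (ring, blank_40, puck, blank_25), each measured within about 1 mm of its seat centre, and the job was handed in at about 30 s; no verdict was returned.

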